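# Knock finished plaques out of their holders and store them

## Task

The painted stone plaques sit flush and tight in their wooden holders on the white board. Pull the drawer out to its stop; then push each holder that has a plaque down over the brass post so that the plaque pops up through the access slot, lay every plaque flat on the drawer's floor, painted face up and not on top of another, put the emptied holders back flat on the white board, and push the drawer fully shut. Leave the bowl, the bottle and the paint jar where they stand.

Things in the scene. Friction and masses are not known exactly. Their poses are not given: they have to be found in the camera images.
- cab_drawer0 (a joint): travel of the cabinet's only drawer in m: 0 is fully shut, 0.166 is fully out at its stop. It runs level and freely (about 1 N) along the cabinet's own -x, towards the robot, and stays where it is left
- cab_drawer0_handle (a point): middle of the drawer's steel bar handle: a level round bar 11 mm thick and 120 mm long along its own y, 35 mm out from the drawer's face (29 mm of free space behind the bar). Its -x is the direction in which the drawer opens. It lies 38 mm below the top of the cabinet. The wooden cabinet is 240 mm deep (x), 300 mm wide (y) and 85 mm high, fixed to the table
- drawer_floor (a point): centre of the drawer's inner floor, moving with the drawer; axes as the cabinet (-x is towards the handle). The inside is 195 mm (x) by 258 mm (y), the side walls stand 41 mm above the floor and the front panel 50 mm. With the drawer at its stop the part of the floor from x = -0.097 to about +0.06 is clear of the cabinet
- post_top (a point): centre of the flat top of the knock-out stand's brass post, 44 mm above the table. The post is round, 22 mm thick, and rises 24 mm out of a round dark steel foot 84 mm across and 20 mm high, fixed to the table. A holder pushed down over the post until it sits on the foot has its plaque raised 16 mm proud of the holder
- board_top (a point): centre of the top face of the thin white board on which the holders lie: 300 mm (x) by 300 mm (y), 3 mm thick, fixed to the table
- holder1_c (a point): wooden holder 1: open-topped frame 112 mm (x) by 66 mm (y) by 30 mm high, 250 g; this point is its centre, half-way up (15 mm above its underside), z up. Its recess is 92 by 46 mm and 22 mm deep, so that a plaque lies flush in it. An 8 mm floor with an open access slot 40 mm (x) by 32 mm (y) through its middle. A sprung brass catch low in the +x end of the recess grips a plaque until it has been pushed up about 10 mm (a push of about 5 to 15 N)
- plaque1_c (a point): limestone plaque 1, painted on top with a red and black winged disc: 90 mm (x) by 44 mm (y) by 22 mm thick, 200 g; this point is its centre, half-way through its thickness, z out of its painted face. At the start it is flush in holder 1, or it is absent and the holder is empty
- holder2_c (a point): wooden holder 2: open-topped frame 112 mm (x) by 66 mm (y) by 30 mm high, 250 g; this point is its centre, half-way up (15 mm above its underside), z up. Its recess is 92 by 46 mm and 22 mm deep, so that a plaque lies flush in it. An 8 mm floor with an open access slot 40 mm (x) by 32 mm (y) through its middle. A sprung brass catch low in the +x end of the recess grips a plaque until it has been pushed up about 10 mm (a push of about 5 to 15 N)
- plaque2_c (a point): limestone plaque 2, painted on top with a red and green lotus: 90 mm (x) by 44 mm (y) by 22 mm thick, 200 g; this point is its centre, half-way through its thickness, z out of its painted face. At the start it is flush in holder 2, or it is absent and the holder is empty
- holder3_c (a point): wooden holder 3: open-topped frame 112 mm (x) by 66 mm (y) by 30 mm high, 250 g; this point is its centre, half-way up (15 mm above its underside), z up. Its recess is 92 by 46 mm and 22 mm deep, so that a plaque lies flush in it. An 8 mm floor with an open access slot 40 mm (x) by 32 mm (y) through its middle. A sprung brass catch low in the +x end of the recess grips a plaque until it has been pushed up about 10 mm (a push of about 5 to 15 N)
- plaque3_c (a point): limestone plaque 3, painted on top with a black and blue eye: 90 mm (x) by 44 mm (y) by 22 mm thick, 200 g; this point is its centre, half-way through its thickness, z out of its painted face. At the start it is flush in holder 3, or it is absent and the holder is empty
- bowl: dark steel bowl, 110 mm across, 50 mm high; origin at the centre of its underside; stays where it is
- bottle: clear bottle with red label and yellow cap, 66 mm across, 200 mm high; origin at the centre of its underside; stays where it is
- paint: small black paint jar, 50 mm across, 45 mm high; origin at the centre of its underside; stays where it is
Mind the look-alikes: they are no part of the job. Leave any turquoise look-alike of the part that bears plaque1_c alone.

How it is judged (in metres and radians):
On the way, in this order (a step that is already met when the one before it is completed fails the run):
1. the drawer is pulled out to its stop (value of joint cab_drawer0 above 0.158 m), for 0.2 s.
2. every plaque lies flat on the drawer's floor, painted face up (x of plaque1_c in the frame of drawer_floor between -0.1 and 0.1 m and y of plaque1_c in the frame of drawer_floor between -0.13 and 0.13 m and z of plaque1_c in the frame of drawer_floor between 0.005 and 0.017 m and angle between each of plaque1_c, plaque2_c, plaque3_c's own z axis and vertical below 0.15 rad and x of plaque2_c in the frame of drawer_floor between -0.1 and 0.1 m and y of plaque2_c in the frame of drawer_floor between -0.13 and 0.13 m and z of plaque2_c in the frame of drawer_floor between 0.005 and 0.017 m and x of plaque3_c in the frame of drawer_floor between -0.1 and 0.1 m and y of plaque3_c in the frame of drawer_floor between -0.13 and 0.13 m and z of plaque3_c in the frame of drawer_floor between 0.005 and 0.017 m), for 0.2 s.
At the end, for the whole second after the job is handed in: every plaque lies on the drawer's floor (centre 5 to 17 mm above it, within 9 degrees of level, painted face up), every holder lies flat on the white board (centre over the board, within 7 degrees of level), the drawer is shut to within 8 mm, and all is at rest (all of step 2 and x of holder1_c in the frame of board_top between -0.15 and 0.15 m and y of holder1_c in the frame of board_top between -0.15 and 0.15 m and z of each of holder1_c, holder2_c, holder3_c in the frame of board_top below 0.021 m and angle between each of holder1_c, holder2_c, holder3_c's own z axis and vertical below 0.12 rad and x of holder2_c in the frame of board_top between -0.15 and 0.15 m and y of holder2_c in the frame of board_top between -0.15 and 0.15 m and x of holder3_c in the frame of board_top between -0.15 and 0.15 m and y of holder3_c in the frame of board_top between -0.15 and 0.15 m and value of joint cab_drawer0 below 0.008 m and linear speed of each of plaque1, plaque2, plaque3, holder1, holder2, holder3 below 0.02 m/s); the robot touches nothing.
It fails at once if the bowl is moved more than 40 mm (distance of bowl from where it was at the start of the episode above 0.04 m).
It fails at once if the bottle is moved more than 40 mm (distance of bottle from where it was at the start of the episode above 0.04 m).
It fails at once if the paint jar is moved more than 40 mm (distance of paint from where it was at the start of the episode above 0.04 m).
Of plaque1, plaque2, plaque3 only 2 to 3 are there at a start; the rules pass over those that are not, and their reading is None.
At some moment in a run one of holder1, holder2, holder3 may be knocked a few centimetres aside while the robot is not near it.
Once in a run the grip may slacken for a moment while it holds something.
It also fails if it takes over 210 s, if anything falls off the work surface, if the arm or the gripper's body presses on something with over 40 N, if the wrist force passes 120 N, or if a joint passes its speed limit or range.

## Robot

A 7-joint arm with a two-finger parallel gripper is mounted at the origin on the work surface. World frame = base frame: x ahead of the robot, y to its left, z up, the work surface at z = 0. Lengths are in m, angles in degrees, forces in N, time in s.
With the tool pointing down it reaches from about 0.4 to 0.85 m from the base axis. Payload 4.5 kg.
Tool frame: the origin (TCP) lies midway between the tips of the shut fingers; the grasp point (between the pads) lies 19 mm behind it; z points along the fingers, y is the line along which they close (so a half turn about z gives the same grasp; the last joint's range is limited). The gripper opens to 88 mm and grips with 3 to 60 N. Pads are 18 mm wide; open, the fingers measure 123 mm over their backs; the gripper's body (75 mm by 187 mm) begins 45 mm behind the grasp point.
Start: joints at [-72.032, 39.483, -11.15, 89.685, 9.013, 51.709, -12.324], TCP at [0.173, 0.601, 0.239] pointing down, gripper open.
Joint ranges: [-172.22, 172.22], [-26.19, 119.32], [-84.43, 86.54], [7.71, 146.69], [-57.33, 237.33], [2.42, 119.75], [-152.13, 152.13]. Speed limits (degrees/s): [147.25, 147.25, 180, 180, 180, 180, 180].

## Interface

Orientations are given as [roll, pitch, yaw] about the fixed x, y, z axes, in that order (R = Rz(yaw) Ry(pitch) Rx(roll)).
In Python, from cell import status, grab_frame, job gives the robot as it stands. The module is installed in compiled form; this text tells all that it offers.
- The arm moves only by the shell command python3 -m pendant 'ROWS' [OPENING] [FORCE]. ROWS is JSON, a list of rows, each an object of numbers: "dx", "dy", "dz": the shift along the world's x, y, z in mm; "twist": the turn about the world's z in degrees. In form: [{"dx": .., "dy": .., "dz": .., "twist": ..}, ...]. A call has 1 to 10 rows; each row is the pose to reach, as a shift and turn from the pose commanded when the call began; what a row does not reach only later rows make up. A row lasts 1/10 s, in which the tool goes at most 50 mm and 8.59 degrees, less where a joint would pass 70% of its speed; a pose out of reach is approached as far as the arm can. A call with a gripper value outside its range is refused whole. OPENING is the finger opening in mm, from 0 to 88.1, set as the call begins (- or left out, the last holds). The fingers move at their own pace and stop on an object; FORCE is the grip in N (left out, the last holds). Time passes only in rows, so rows that repeat a pose let the fingers close. It gives the time, the measured TCP pose, the force, the opening and the grip force at its end, in the units of the state.
- status.state(): the state, without advancing time (a new reading comes with each control period).
- grab_frame(name): name is "scene" or "top" or "wrist"; returns a dict with "image" (384x512x3 uint8, blue, green, red), "depth" (384x512 float32, m along the optical axis (not along the pixel's ray), 0 where there is no reading), "fovy" (degrees; the focal length in pixels is half the picture's height over the tangent of half this angle, whatever the lens; pixels are square), "cx", "cy" (the principal point, pixels), "T" (4x4, takes a point from camera to world coordinates). Camera axes: x right, y down, z forward; pixel columns grow to the right and rows downward; lengths in m; the calibration is good to about 2 mm. A picture is of the moment at which its call begins.
- job.finish_job(): hands the job in; it is judged then, once.
The state is a dict: "time": time; "joint_pos": joint angles; "joint_vel": joint speeds; "joint_torque": joint torques, N m; "tcp_pos": TCP position; "orientation": TCP orientation; "contact_force": force on the tool from outside, world axes, zero at the start; "moment": the same for the moment, N m; "opening": opening from 0.0 (shut) to 1.0 (fully open); "gripper_force": force on a finger pad.
Only numpy, scipy, OpenCV 4.12 (cv2) and the standard library are available. Lean on these libraries where they do the work, as an engineer would, in place of code of your own. Each camera call takes 0.05 s, during which the arm holds its last target. There are 200 camera calls.

## Working session

There is one attempt and no reset: what is moved stays moved. The work goes in short steps, Python scripts to look and compute and a shell command to move; the robot and the scene stay as the last step left them, time stands still between calls to the robot, and variables do not carry over. Pictures are saved under pics/ and viewed, at most 14 in all, crops included, and the job is handed in when it is done.

```bash
mkdir -p pics; ls; cat > h.py <<'E'
import numpy as np, cv2
from cell import status, grab_frame, job
def shot(cam,name=None):
    f=grab_frame(cam)
    if name: cv2.imwrite(f'pics/{name}.png',f['image'])
    return f
def K(f):
    return f['image'].shape[0]/2/np.tan(np.radians(f['fovy'])/2)
def cloud(f):
    k=K(f);d=f['depth'];v,u=np.indices(d.shape)
    p=np.stack([(u-f['cx'])/k*d,(v-f['cy'])/k*d,d],-1)
    w=p@f['T'][:3,:3].T+f['T'][:3,3]; w[d==0]=np.nan
    return w
def ray(f,u,v,z):
    k=K(f);r=f['T'][:3,:3]@np.array([(u-f['cx'])/k,(v-f['cy'])/k,1.]);o=f['T'][:3,3]
    return o+r*(z-o[2])/r[2]
E
python3 - <<'E'
from h import *
s=status.state();print({k:np.round(s[k],3) for k in s})
for c in('scene','top'):
    f=shot(c,c+'0');print(c,f['fovy'],f['cx'],f['cy'],np.round(f['T'],3).tolist())
E
```

```text
pics
{'time': np.float64(0.0), 'joint_pos': array([-72.031,  39.533, -11.144,  89.743,   9.013,  51.709, -12.326]), 'joint_vel': array([-0.05 ,  0.091,  0.053,  0.017,  0.056,  0.026,  0.012]), 'joint_torque': array([ 1.0000e-03, -5.2756e+01, -1.2670e+00, -1.5343e+01, -5.3000e-02,
        6.0000e-03,  0.0000e+00]), 'tcp_pos': array([0.172, 0.6  , 0.238]), 'orientation': array([-1.79897e+02,  8.00000e-03,  1.63971e+02]), 'contact_force': array([ 0.012, -0.086, -1.051]), 'moment': array([-0.017, -0.001,  0.012]), 'gripper_force': np.float64(0.0), 'opening': np.float64(0.997)}
scene 43.76437756122502 255.39041678878354 188.76839041609375 [[-0.422, 0.553, -0.718, 1.517], [0.907, 0.272, -0.323, 0.626], [0.017, -0.787, -0.616, 0.837], [0.0, 0.0, 0.0, 1.0]]
top 52.706168965254584 254.19488370863323 190.86261537708668 [[0.022, -0.986, 0.165, 0.403], [-1.0, -0.023, -0.008, 0.197], [0.011, -0.165, -0.986, 1.327], [0.0, 0.0, 0.0, 1.0]]
```

View pics/scene0.png

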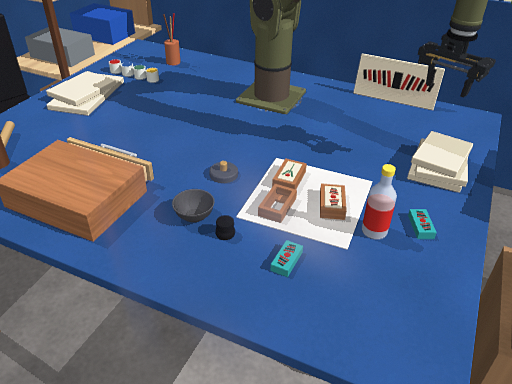

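View pics/top0.png

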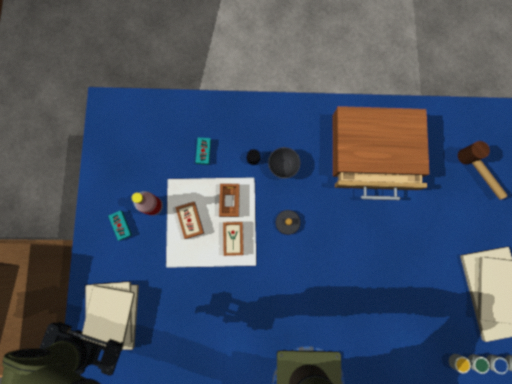

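The top view (up = +x, left = +y) shows the white board around (211,222). The disc holder is at (190,220), the lotus holder at (233,239) and an empty holder at (230,200). The post is at (289,222), the drawer handle at (380,197), the bowl at (285,163) and the bottle at (147,203). The turquoise look-alikes are at (203,150) and (120,225).

```bash
python3 - <<'E'
from h import *
f=shot('top');im=f['image'];hsv=cv2.cvtColor(im,cv2.COLOR_BGR2HSV)
w=cloud(f)
def P(n,u,v,z):print(n,np.round(ray(f,u,v,z),4),'depth',np.round(w[int(v),int(u)],4))
# board + holders
wm=((hsv[...,1]<60)&(hsv[...,2]>150)).astype(np.uint8)*255
roi=np.zeros_like(wm);roi[170:275,160:262]=255
wm&=roi
c=max(cv2.findContours(cv2.morphologyEx(wm,cv2.MORPH_CLOSE,np.ones((3,3))),0,2)[0],key=cv2.contourArea)
r=cv2.minAreaRect(c);print('board',r);P('board',*r[0],.003)
br=((hsv[...,0]<20)|(hsv[...,0]>170))&(hsv[...,1]>70)
br=br.astype(np.uint8)*255
b2=br&roi
for c in cv2.findContours(b2,0,2)[0]:
    if cv2.contourArea(c)<100: continue
    r=cv2.minAreaRect(c);pts=np.array([ray(f,*p,.033)[:2] for p in c[:,0]],np.float32)
    q=cv2.minAreaRect(pts*1000);print('holder',np.round(r[0]),np.round(q[0]),np.round(q[1]),q[2])
P('post',289,221,.044)
# handle & cabinet
for n,u,v,z in(('cabTL',337,107,.085),('cabTR',427,110,.085),('cabBL',333,173,.085),('cabBR',429,176,.085),('hL',362,198,.047),('hR',399,199,.047),('bowl',285,163,.05),('paint',253,157,.045),('bottlecap',138,197,.2)):P(n,u,v,z)
# depth-based: handle pts
m=(w[...,2]>.035)&(w[...,2]<.06);
for u in range(356,406,4): print(u,[ (v,np.round(w[v,u],3).tolist()) for v in range(190,203) if .03<w[v,u,2]<.07][-3:])
big=cv2.resize(im[80:290,100:450],None,fx=2.25,fy=2.25,interpolation=cv2.INTER_CUBIC);cv2.imwrite('pics/crop.png',big)
E
```

```text
board ((210.5, 222.5), (89.0, 89.0), 90.0)
board [0.512 0.334 0.003] depth [0.5134 0.3354 0.0063]
holder [233. 238.] [459. 254.] [109.  66.] 1.995421290397644
holder [189. 220.] [517. 402.] [113.  67.] 19.103647232055664
holder [228. 200.] [587. 273.] [109.  64.] 1.6297682523727417
post [0.5195 0.07   0.044 ] depth [0.5194 0.07   0.0448]
cabTL [ 0.9051 -0.0858  0.085 ] depth [ 0.9076 -0.0872  0.0789]
cabTR [ 0.9024 -0.3909  0.085 ] depth [ 0.9382 -0.4331 -0.004 ]
cabBL [ 0.6767 -0.0694  0.085 ] depth [ 0.6933 -0.0856  0.0099]
cabBR [ 0.6742 -0.3856  0.085 ] depth [ 0.6931 -0.4261 -0.0014]
hL [ 0.6018 -0.1739  0.047 ] depth [ 0.6022 -0.1747  0.0444]
hR [ 0.6013 -0.2982  0.047 ] depth [ 0.6084 -0.3158  0.0015]
bowl [0.7151 0.0854 0.05  ] depth [0.7262 0.0814 0.0047]
paint [0.7347 0.1941 0.045 ] depth [0.7344 0.1941 0.0459]
bottlecap [0.5657 0.5288 0.2   ] depth [0.5653 0.5279 0.2032]
356 []
360 []
364 [(196, [0.609, -0.18, 0.048]), (197, [0.605, -0.18, 0.05]), (198, [0.601, -0.179, 0.052])]
368 [(196, [0.607, -0.191, 0.057]), (197, [0.605, -0.192, 0.052]), (198, [0.601, -0.192, 0.053])]
372 [(196, [0.608, -0.205, 0.055]), (197, [0.606, -0.207, 0.049]), (198, [0.602, -0.207, 0.049])]
376 [(196, [0.609, -0.219, 0.054]), (197, [0.605, -0.219, 0.053]), (198, [0.602, -0.22, 0.05])]
380 [(196, [0.609, -0.232, 0.056]), (197, [0.605, -0.232, 0.056]), (198, [0.602, -0.231, 0.056])]
384 [(196, [0.609, -0.245, 0.056]), (197, [0.605, -0.244, 0.058]), (198, [0.603, -0.246, 0.052])]
388 [(196, [0.61, -0.26, 0.051]), (197, [0.607, -0.26, 0.05]), (198, [0.604, -0.261, 0.048])]
392 [(196, [0.61, -0.273, 0.051]), (197, [0.607, -0.273, 0.053]), (198, [0.604, -0.275, 0.047])]
396 [(197, [0.607, -0.287, 0.05]), (198, [0.604, -0.287, 0.051]), (199, [0.602, -0.29, 0.043])]
400 []
404 []
```

View pics/crop.png

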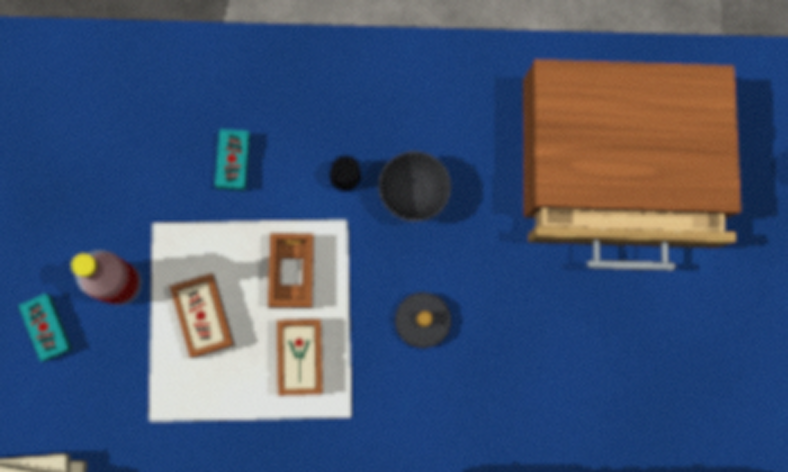

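The drawer is already open about 30 mm, with its handle bar near (0.605, -0.235). Lotus and disc plaques are present; holder 3 is empty. I'll move over the board with the wrist camera first.

```bash
python3 -m pendant '[{"dx":30,"dy":-28,"dz":20,"twist":0},{"dx":65,"dy":-60,"dz":40,"twist":4},{"dx":98,"dy":-90,"dz":60,"twist":8},{"dx":130,"dy":-120,"dz":62,"twist":12},{"dx":165,"dy":-150,"dz":62,"twist":16},{"dx":200,"dy":-180,"dz":62,"twist":16},{"dx":235,"dy":-210,"dz":62,"twist":16},{"dx":270,"dy":-240,"dz":62,"twist":16},{"dx":300,"dy":-270,"dz":62,"twist":16},{"dx":320,"dy":-290,"dz":62,"twist":16}]'
python3 -m pendant '[{},{},{}]'
python3 - <<'E'
from h import *
f=shot('wrist','w0');print(f['fovy'],f['cx'],f['cy'],np.round(f['T'],3).tolist())
E
```

```text
time: 1.15
tcp_pos: [0.4951, 0.3071, 0.3003]
orientation: [-179.9, 0.0, 179.7]
contact_force: [0.1, -0.2, -0.2]
opening: 1.001
gripper_force: 0.0
69.84625152019288 256.70491309879384 188.74838711466393 [[0.004, 0.958, 0.288, 0.421], [1.0, -0.003, -0.003, 0.309], [-0.002, 0.288, -0.958, 0.446], [0.0, 0.0, 0.0, 1.0]]validation failed for argument at $[0]...
```

View pics/w0.png

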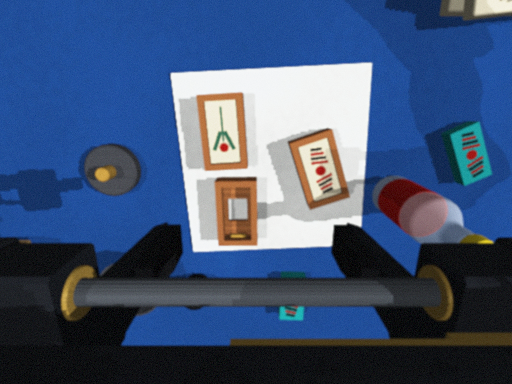

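The wrist view (down = +x, right = +y) shows the lotus holder at (222,131), the disc holder at (319,168), the empty holder at (237,211) and the post at (103,174). I'll locate them precisely.

```bash
cat >> h.py <<'E'
def rects(f,z,lo=3500,show=True):
    """wooden/plaque-ish blobs (brown border, filled) -> centre, size, angle of long axis at plane z (mm, deg from +x)"""
    im=f['image'];hsv=cv2.cvtColor(im,cv2.COLOR_BGR2HSV)
    m=(((hsv[...,0]<20)|(hsv[...,0]>172))&(hsv[...,1]>110)&(hsv[...,2]>50)).astype(np.uint8)*255
    out=[]
    for c in cv2.findContours(m,cv2.RETR_EXTERNAL,2)[0]:
        if cv2.contourArea(c)<200: continue
        p=np.array([ray(f,*q,z)[:2]*1000 for q in c[:,0]],np.float32)
        (x,y),(a,b),t=cv2.minAreaRect(p)
        if a<b:a,b,t=b,a,t+90
        t=(t+90)%180-90
        if a*b>lo: out.append((x,y,a,b,t)); show and print('rect x %.0f y %.0f  %.0f x %.0f  ang %.1f'%out[-1],cv2.boundingRect(c))
    return out
E
python3 - <<'E'
from h import *
f=shot('wrist');rects(f,.033)
hsv=cv2.cvtColor(f['image'],cv2.COLOR_BGR2HSV)
# foot: dark low-sat vs. blue
m=((hsv[...,1]<120)&(hsv[...,2]<110)).astype(np.uint8)*255
m[:, 175:]=0;m[225:]=0
c=max(cv2.findContours(cv2.morphologyEx(m,cv2.MORPH_CLOSE,np.ones((9,9))),0,2)[0],key=cv2.contourArea)
p=np.array([ray(f,*q,.02)[:2]*1000 for q in c[:,0]],np.float32);print('foot',cv2.minEnclosingCircle(p))
m=((hsv[...,0]>10)&(hsv[...,0]<30)&(hsv[...,1]>120)&(hsv[...,2]>110)).astype(np.uint8)*255
m[:,175:]=0;m[225:]=0;v,u=np.nonzero(m);print('post',np.round(ray(f,u.mean(),v.mean(),.044),4),len(u),u.min(),u.max(),v.min(),v.max())
E
```

```text
rect x 563 y 536  73 x 73  ang -33.8 (382, 176, 58, 50)
rect x 586 y 274  113 x 63  ang -0.4 (219, 176, 41, 67)
rect x 515 y 404  113 x 65  ang 19.0 (293, 126, 60, 80)
rect x 459 y 258  109 x 65  ang 3.1 (200, 90, 51, 78)
foot ((518.0716552734375, 78.83943939208984), 44.788734436035156)
post [0.5171 0.0791 0.044 ] 234 98 118 165 179
```

```bash
python3 -m pendant '[{"dx":5,"dy":-40,"dz":0,"twist":0},{"dx":15,"dy":-85,"dz":0,"twist":0},{"dx":25,"dy":-130,"dz":0,"twist":0},{"dx":40,"dy":-175,"dz":0,"twist":0},{"dx":55,"dy":-220,"dz":0,"twist":0},{"dx":70,"dy":-265,"dz":0,"twist":0},{"dx":85,"dy":-310,"dz":0,"twist":0},{"dx":100,"dy":-355,"dz":0,"twist":0},{"dx":110,"dy":-400,"dz":0,"twist":0},{"dx":115,"dy":-440,"dz":0,"twist":0}]' 0 && python3 -m pendant '[{"dx":0,"dy":-40,"dz":-20,"twist":0},{"dx":0,"dy":-80,"dz":-40,"twist":0},{"dx":0,"dy":-105,"dz":-60,"twist":0},{"dx":0,"dy":-105,"dz":-60,"twist":0},{"dx":0,"dy":-105,"dz":-60,"twist":0}]'
python3 - <<'E'
from h import *
f=shot('wrist','w1')
E
```

```text
time: 2.25
tcp_pos: [0.608, -0.1306, 0.3004]
orientation: [180.0, 0.0, 180.0]
contact_force: [-0.5, 0.6, -1.1]
opening: 0.116
gripper_force: 0.0
time: 2.75
tcp_pos: [0.6076, -0.233, 0.2402]
orientation: [179.9, -0.1, 180.0]
contact_force: [0.5, 0.3, 0.4]
opening: 0.005
gripper_force: 0.0
```

View pics/w1.png

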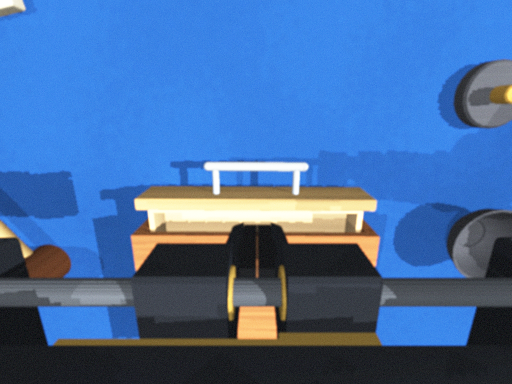

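The wrist view shows the bar handle from (207,166) to (306,167). The front panel's top edge is at rows 188–208, and the closed fingers are visible behind it.

```bash
python3 - <<'E'
from h import *
f=shot('wrist');w=cloud(f)
for u,v,z in((207,166,.05),(306,166,.05),(256,166,.05),(140,189,.06),(375,189,.06),(133,235,.085),(377,235,.085),(500,96,.044)):print(u,v,np.round(ray(f,u,v,z),4),np.round(w[v,u],4))
for v in range(180,228,3):print(v,np.round(w[v,200],3))
E
```

```text
207 166 [ 0.6063 -0.2921  0.05  ] [ 0.6059 -0.2917  0.0521]
306 166 [ 0.606  -0.1687  0.05  ] [ 0.6062 -0.1685  0.0492]
256 166 [ 0.6062 -0.231   0.05  ] [ 0.6059 -0.231   0.0512]
140 189 [ 0.6334 -0.3747  0.06  ] [ 0.6519 -0.4016 -0.001 ]
375 189 [ 0.6328 -0.0832  0.06  ] [ 0.6515 -0.0551 -0.002 ]
133 235 [ 0.6838 -0.3791  0.085 ] [ 0.684  -0.3793  0.0844]
377 235 [ 0.6833 -0.0848  0.085 ] [ 0.6838 -0.0842  0.0839]
500 96 [0.5224 0.0574 0.044 ] [0.5222 0.0625 0.038 ]
180 [ 0.638 -0.313 -0.001]
183 [ 0.643 -0.313 -0.001]
186 [ 0.64  -0.308  0.023]
189 [ 0.64  -0.305  0.038]
192 [ 0.64  -0.302  0.052]
195 [ 0.64  -0.3    0.064]
198 [ 0.641 -0.299  0.071]
201 [ 0.645 -0.299  0.072]
204 [ 0.649 -0.299  0.072]
207 [ 0.652 -0.299  0.072]
210 [ 0.66  -0.301  0.063]
213 [ 0.68  -0.31   0.023]
216 [ 0.686 -0.311  0.019]
219 [ 0.69  -0.311  0.021]
222 [ 0.695 -0.311  0.021]
225 [ 0.699 -0.312  0.022]
```

```bash
python3 -m pendant '[{"dx":18,"dy":0,"dz":-30,"twist":0},{"dx":18,"dy":0,"dz":-70,"twist":0},{"dx":18,"dy":0,"dz":-110,"twist":0},{"dx":18,"dy":0,"dz":-145,"twist":0},{"dx":18,"dy":0,"dz":-165,"twist":0},{"dx":18,"dy":0,"dz":-180,"twist":0},{"dx":18,"dy":0,"dz":-195,"twist":0},{"dx":18,"dy":0,"dz":-206,"twist":0},{"dx":18,"dy":0,"dz":-206,"twist":0}]' && python3 -m pendant '[{"dx":-10,"dy":0,"dz":0,"twist":0},{"dx":-22,"dy":0,"dz":0,"twist":0},{"dx":-36,"dy":0,"dz":0,"twist":0},{"dx":-52,"dy":0,"dz":0,"twist":0},{"dx":-68,"dy":0,"dz":0,"twist":0},{"dx":-84,"dy":0,"dz":0,"twist":0},{"dx":-100,"dy":0,"dz":0,"twist":0},{"dx":-112,"dy":0,"dz":0,"twist":0},{"dx":-122,"dy":0,"dz":0,"twist":0},{"dx":-128,"dy":0,"dz":0,"twist":0}]'
```

```text
time: 3.75
tcp_pos: [0.6251, -0.2337, 0.0338]
orientation: [180.0, -0.1, 180.0]
contact_force: [0.1, -0.4, 0.3]
opening: 0.004
gripper_force: 0.0
time: 4.75
tcp_pos: [0.498, -0.2345, 0.0356]
orientation: [-180.0, 0.1, 180.0]
contact_force: [1.9, 0.6, 0.7]
opening: 0.006
gripper_force: 0.6
```

```bash
python3 -m pendant '[{"dx":-4,"dy":0,"dz":0,"twist":0},{"dx":-8,"dy":0,"dz":0,"twist":0},{"dx":-12,"dy":0,"dz":0,"twist":0},{"dx":-12,"dy":0,"dz":0,"twist":0}]'; python3 -m pendant '[{"dx":-3,"dy":0,"dz":0,"twist":0},{"dx":-6,"dy":0,"dz":0,"twist":0},{"dx":-6,"dy":0,"dz":0,"twist":0}]'
```

```text
time: 5.15
tcp_pos: [0.4847, -0.2345, 0.0346]
orientation: [-180.0, -0.1, 180.0]
contact_force: [0.1, -0.3, 0.5]
opening: -0.0
gripper_force: 0.0
time: 5.45
tcp_pos: [0.483, -0.2343, 0.0349]
orientation: [-180.0, 0.4, -180.0]
contact_force: [7.1, -0.7, -3.1]
opening: 0.009
gripper_force: 3.0
```

```bash
python3 -m pendant '[{"dx":0,"dy":0,"dz":0,"twist":0},{"dx":0,"dy":0,"dz":0,"twist":0},{"dx":8,"dy":0,"dz":0,"twist":0},{"dx":15,"dy":0,"dz":0,"twist":0},{"dx":15,"dy":0,"dz":30,"twist":0},{"dx":15,"dy":0,"dz":70,"twist":0},{"dx":25,"dy":0,"dz":115,"twist":0},{"dx":40,"dy":0,"dz":160,"twist":0},{"dx":60,"dy":0,"dz":205,"twist":0},{"dx":60,"dy":0,"dz":205,"twist":0}]' 88
python3 - <<'E'
from h import *
f=shot('wrist','w2');w=cloud(f)
E
```

```text
time: 6.45
tcp_pos: [0.5456, -0.2341, 0.246]
orientation: [-179.9, 0.8, -180.0]
contact_force: [0.1, -0.8, -0.0]
opening: 0.888
gripper_force: 0.0
```

View pics/w2.png

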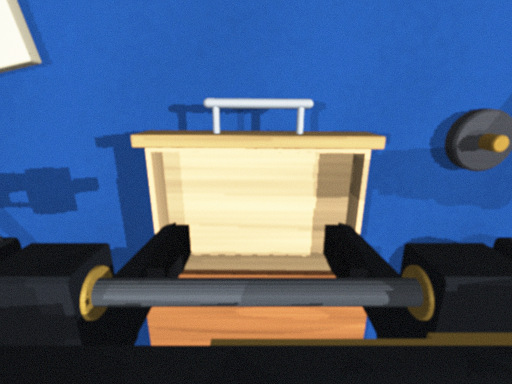

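The drawer is at its stop: handle at row 103, floor visible between columns ~165 and 355, cabinet edge at row 275.

```bash
python3 - <<'E'
from h import *
f=shot('wrist');w=cloud(f)
print('bar',np.round(w[103,207:313:15],3).tolist())
for v in range(130,280,10):print(v,np.round(w[v,256],3))
for u in (145,150,155,160,165,170,180,330,340,345,350,355,360,365,370):print(u,np.round(w[190,u],3))
m=f['image'];hsv=cv2.cvtColor(m,cv2.COLOR_BGR2HSV)
k=((hsv[...,0]>10)&(hsv[...,0]<30)&(hsv[...,1]>120)&(hsv[...,2]>110));k[:,:440]=0;k[200:]=0
v,u=np.nonzero(k);print('post',u.min(),u.max(),v.min(),v.max());print(np.round(w[v,u][np.abs(w[v,u][:,2]-.044)<.002].mean(0),4))
E
```

```text
bar [[0.466, -0.291, 0.049], [0.466, -0.274, 0.049], [0.466, -0.256, 0.05], [0.466, -0.239, 0.051], [0.466, -0.221, 0.049], [0.466, -0.203, 0.049], [0.466, -0.186, 0.048], [0.466, -0.159, -0.0]]
130 [ 0.502 -0.234 -0.002]
140 [ 0.507 -0.234  0.07 ]
150 [ 0.518 -0.234  0.072]
160 [ 0.54  -0.234  0.02 ]
170 [ 0.554 -0.234  0.02 ]
180 [ 0.568 -0.234  0.02 ]
190 [ 0.582 -0.234  0.021]
200 [ 0.596 -0.234  0.022]
210 [ 0.612 -0.234  0.021]
220 [ 0.627 -0.234  0.021]
230 [ 0.643 -0.234  0.022]
240 [ 0.659 -0.234  0.022]
250 [ 0.676 -0.234  0.021]
260 [ 0.692 -0.234  0.023]
270 [ 0.71  -0.234  0.022]
145 [ 0.589 -0.398 -0.001]
150 [ 0.569 -0.365  0.063]
155 [ 0.572 -0.362  0.055]
160 [ 0.577 -0.362  0.038]
165 [ 0.582 -0.361  0.021]
170 [ 0.582 -0.354  0.021]
180 [ 0.582 -0.34   0.021]
330 [ 0.581 -0.131  0.023]
340 [ 0.581 -0.117  0.023]
345 [ 0.582 -0.11   0.021]
350 [ 0.58  -0.104  0.025]
355 [ 0.575 -0.104  0.043]
360 [ 0.569 -0.105  0.061]
365 [ 0.569 -0.098  0.061]
370 [ 0.588 -0.066  0.   ]
post 493 509 139 155
[0.5187 0.072  0.0434]
```

```bash
python3 -m pendant '[{"dx":0,"dy":30,"dz":0,"twist":0},{"dx":0,"dy":75,"dz":0,"twist":0},{"dx":-5,"dy":120,"dz":0,"twist":0},{"dx":-10,"dy":165,"dz":0,"twist":0},{"dx":-15,"dy":210,"dz":0,"twist":0},{"dx":-20,"dy":250,"dz":0,"twist":0},{"dx":-25,"dy":285,"dz":0,"twist":0},{"dx":-25,"dy":306,"dz":0,"twist":0},{"dx":-25,"dy":306,"dz":0,"twist":0},{"dx":-25,"dy":306,"dz":0,"twist":0}]'
cat >> h.py <<'E'
def post(f):
    hsv=cv2.cvtColor(f['image'],cv2.COLOR_BGR2HSV);w=cloud(f)
    k=(hsv[...,0]>8)&(hsv[...,0]<35)&(hsv[...,1]>100)&(hsv[...,2]>90)&(np.abs(w[...,2]-.044)<.006)
    n,l,s,c=cv2.connectedComponentsWithStats(k.astype(np.uint8))
    i=1+np.argmax(s[1:,4]);u,v=c[i]
    print('post',s[i],np.round(ray(f,u,v,.044),4),np.round(w[l==i].mean(0),4))
E
python3 - <<'E'
from h import *
f=shot('wrist','w3');post(f)
print(status.state()['tcp_pos'])
hsv=cv2.cvtColor(f['image'],cv2.COLOR_BGR2HSV);w=cloud(f)
k=(np.abs(w[...,2]-.02)<.004)&(np.hypot(w[...,0]-.518,w[...,1]-.073)<.07)
print('foot',w[k][:,:2].min(0),w[k][:,:2].max(0))
rects(f,.033)
E
```

```text
time: 7.55
tcp_pos: [0.5132, 0.0706, 0.2383]
orientation: [-179.9, -0.2, 180.0]
contact_force: [-0.4, -1.1, 0.4]
opening: 1.0
gripper_force: 0.0
post [250 163  17  18 224] [0.5181 0.0729 0.044 ] [0.5183 0.0729 0.0429]
[0.5135439  0.06972184 0.23854307]
foot [0.47739857 0.03208618] [0.5593388  0.11412398]
rect x 770 y -109  75 x 74  ang 0.1 (121, 307, 47, 40)
rect x 586 y 268  117 x 76  ang 0.1 (370, 177, 64, 80)
rect x 519 y -173  187 x 27  ang -89.9 (0, 160, 141, 21)
rect x 520 y 380  118 x 52  ang 18.5 (468, 121, 44, 93)
rect x 459 y 251  109 x 75  ang 3.2 (370, 75, 68, 93)
```

```bash
python3 -m pendant '[{"dx":-10,"dy":35,"dz":0,"twist":0},{"dx":-22,"dy":80,"dz":0,"twist":0},{"dx":-34,"dy":125,"dz":0,"twist":1},{"dx":-46,"dy":160,"dz":0,"twist":2},{"dx":-54,"dy":186,"dz":0,"twist":2},{"dx":-54,"dy":186,"dz":0,"twist":2},{"dx":-54,"dy":186,"dz":0,"twist":2}]'
python3 - <<'E'
from h import *
f=shot('wrist','w4');s=status.state();print(s['tcp_pos'],s['orientation'])
rects(f,.033)
w=cloud(f);k=(np.abs(w[...,2]-.033)<.004)&(np.abs(w[...,0]-.459)<.08)&(np.abs(w[...,1]-.255)<.05)
q=cv2.minAreaRect((w[k][:,:2]*1000).astype(np.float32));print(q)
E
```

```text
time: 8.3
tcp_pos: [0.461, 0.2557, 0.2392]
orientation: [-179.9, -0.0, -178.1]
contact_force: [-0.2, -0.8, 0.4]
opening: 1.001
gripper_force: 0.0
[0.46133197 0.25493736 0.23924262] [-1.79862519e+02 -3.47445443e-02 -1.78220340e+02]
rect x 577 y 275  107 x 64  ang 1.2 (244, 211, 47, 68)
rect x 513 y 402  118 x 68  ang 19.2 (329, 162, 65, 81)
rect x 458 y 257  110 x 64  ang 2.7 (231, 120, 52, 84)
((471.5738220214844, 261.08160400390625), (140.0907745361328, 74.37959289550781), 4.894993305206299)
```

```bash
python3 -m pendant '[{"dx":-2,"dy":2,"dz":-40,"twist":0.5},{"dx":-2,"dy":2,"dz":-85,"twist":0.5},{"dx":-2,"dy":2,"dz":-130,"twist":0.5},{"dx":-2,"dy":2,"dz":-170,"twist":0.5},{"dx":-2,"dy":2,"dz":-200,"twist":0.5},{"dx":-2,"dy":2,"dz":-220,"twist":0.5},{"dx":-2,"dy":2,"dz":-230,"twist":0.5},{"dx":-2,"dy":2,"dz":-230,"twist":0.5}]' && python3 -m pendant '[{"dx":0,"dy":0,"dz":0,"twist":0},{"dx":0,"dy":0,"dz":0,"twist":0},{"dx":0,"dy":0,"dz":0,"twist":0},{"dx":0,"dy":0,"dz":0,"twist":0},{"dx":0,"dy":0,"dz":0,"twist":0},{"dx":0,"dy":0,"dz":0,"twist":0}]' 40 60
```

```text
time: 9.15
tcp_pos: [0.4588, 0.2576, 0.0088]
orientation: [-179.9, -0.1, -177.7]
contact_force: [0.8, 0.0, 0.4]
opening: 1.003
gripper_force: 0.0
time: 9.75
tcp_pos: [0.4591, 0.2583, 0.0108]
orientation: [-179.9, 0.1, -177.6]
contact_force: [-0.3, -3.1, 6.9]
opening: 0.745
gripper_force: 60.0
```

```bash
python3 -m pendant '[{"dx":0,"dy":0,"dz":15,"twist":0},{"dx":0,"dy":0,"dz":45,"twist":0},{"dx":0,"dy":0,"dz":80,"twist":0},{"dx":12,"dy":-38,"dz":90,"twist":0},{"dx":25,"dy":-78,"dz":90,"twist":0},{"dx":38,"dy":-118,"dz":90,"twist":0},{"dx":49,"dy":-155,"dz":90,"twist":0},{"dx":59,"dy":-184,"dz":90,"twist":0},{"dx":59,"dy":-184,"dz":90,"twist":0},{"dx":59,"dy":-184,"dz":90,"twist":0}]'
python3 - <<'E'
from h import *
f=shot('wrist','w5');s=status.state();print(s['tcp_pos'],s['opening'],s['contact_force'])
f=shot('scene','s5');rects(f,.12)
im=f['image'];cv2.imwrite('pics/s5c.png',cv2.resize(im[110:260,150:380],None,fx=3,fy=3,interpolation=cv2.INTER_CUBIC))
E
```

```text
time: 10.75
tcp_pos: [0.5175, 0.0752, 0.0996]
orientation: [180.0, -0.0, -177.6]
contact_force: [0.9, 1.0, -5.7]
opening: 0.74
gripper_force: 60.0
[0.51723604 0.07675109 0.09965772] 0.7435657981546944 [ 0.16176902  0.70488871 -4.20845099]
rect x 808 y 807  362 x 61  ang -0.1 (470, 247, 42, 137)
rect x 652 y 542  102 x 63  ang 3.7 (363, 200, 31, 32)
rect x 641 y 434  127 x 59  ang 18.9 (320, 184, 26, 36)
rect x 858 y -159  353 x 273  ang 89.6 (0, 140, 147, 101)
rect x -87 y -486  568 x 52  ang 33.9 (165, 13, 15, 52)
rect x -255 y -816  379 x 188  ang 36.7 (110, 0, 43, 26)
rect x 95 y -929  924 x 41  ang 48.1 (42, 0, 28, 79)
```

View pics/w5.png

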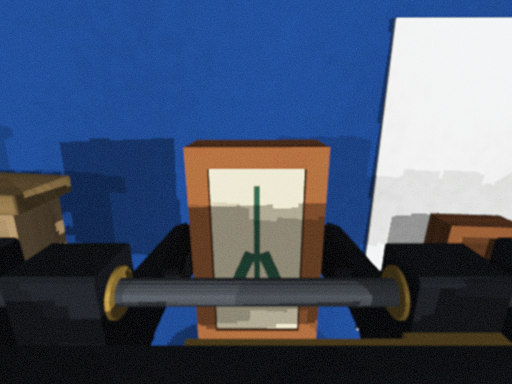

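The holder is gripped level; its near end is at row ~146, columns 187–328, with the plaque still flush.

```bash
python3 - <<'E'
from h import *
f=shot('wrist');w=cloud(f)
for u,v in((188,147),(328,147),(200,338),(317,338)):print(np.round(ray(f,u,v,.122),4))
for v in range(138,164,3):print(v,np.round(w[v,257],4))
E
```

```text
[0.4623 0.0454 0.122 ]
[0.4594 0.1079 0.122 ]
[0.5687 0.0493 0.122 ]
[0.5658 0.1147 0.122 ]
138 [ 0.4705  0.077  -0.0024]
141 [0.4607 0.0763 0.1008]
144 [0.4607 0.0762 0.1127]
147 [0.4609 0.0762 0.1216]
150 [0.4622 0.0763 0.1217]
153 [0.4637 0.0763 0.121 ]
156 [0.4651 0.0764 0.1206]
159 [0.4665 0.0765 0.1206]
162 [0.4677 0.0765 0.1219]
```

```bash
python3 -m pendant '[{"dx":1,"dy":-4,"dz":-10,"twist":0},{"dx":1,"dy":-4,"dz":-25,"twist":0},{"dx":1,"dy":-4,"dz":-40,"twist":0},{"dx":1,"dy":-4,"dz":-50,"twist":0},{"dx":1,"dy":-4,"dz":-56,"twist":0},{"dx":1,"dy":-4,"dz":-60,"twist":0}]' && python3 -m pendant '[{"dx":0,"dy":0,"dz":-3,"twist":0},{"dx":0,"dy":0,"dz":-6,"twist":0},{"dx":0,"dy":0,"dz":-9,"twist":0},{"dx":0,"dy":0,"dz":-12,"twist":0},{"dx":0,"dy":0,"dz":-12,"twist":0}]'
```

```text
time: 11.5
tcp_pos: [0.5179, 0.0721, 0.0397]
orientation: [-180.0, -0.1, -177.5]
contact_force: [-3.2, 1.1, 5.5]
opening: 0.739
gripper_force: 60.0
time: 12.0
tcp_pos: [0.5194, 0.0718, 0.0279]
orientation: [180.0, 0.1, -177.5]
contact_force: [-0.5, 0.8, -2.4]
opening: 0.744
gripper_force: 60.0
```

```bash
python3 -m pendant '[{"dx":0,"dy":0,"dz":-1,"twist":0},{"dx":0,"dy":0,"dz":-2,"twist":0},{"dx":0,"dy":0,"dz":-2,"twist":0}]'
python3 - <<'E'
from h import *
f=shot('wrist','w6');w=cloud(f)
for v in range(100,330,12):print(v,np.round(w[v,257],4),f['image'][v,257])
E
```

```text
time: 12.3
tcp_pos: [0.5195, 0.0718, 0.0277]
orientation: [-180.0, 0.2, -177.5]
contact_force: [-4.5, 0.3, 19.0]
opening: 0.74
gripper_force: 60.0
100 [ 0.4423  0.0698 -0.0006] [164  85  37]
112 [ 0.4492  0.0702 -0.0005] [165  85  38]
124 [ 4.563e-01  7.050e-02 -2.000e-04] [164  86  35]
136 [ 4.636e-01  7.080e-02 -2.000e-04] [164  81  35]
148 [0.4639 0.0708 0.048 ] [ 63 112 176]
160 [0.469 0.071 0.05 ] [ 71 120 190]
172 [0.4728 0.0711 0.0576] [83 94 94]
184 [0.4765 0.0713 0.0634] [223 239 242]
196 [0.4814 0.0715 0.0645] [ 93 120  64]
208 [0.4866 0.0717 0.0648] [ 91 116  57]
220 [0.4921 0.072  0.0647] [53 75 35]
232 [0.4973 0.0722 0.0656] [57 71 32]
244 [0.5028 0.0725 0.0658] [44 58 28]
256 [0.5089 0.0727 0.0655] [49 60 31]
268 [0.5148 0.073  0.0658] [37 55 22]
280 [0.4928 0.072  0.1057] [46 47 40]
292 [0.4952 0.0721 0.1079] [75 70 66]
304 [0.4988 0.0722 0.1084] [51 51 48]
316 [0.5389 0.0741 0.0679] [ 22  17 100]
328 [0.5462 0.0744 0.0675] [ 28  33 101]
```

```bash
python3 -m pendant '[{"dx":0,"dy":0,"dz":2,"twist":0},{"dx":0,"dy":0,"dz":2,"twist":0},{"dx":0,"dy":0,"dz":2,"twist":0},{"dx":0,"dy":0,"dz":2,"twist":0}]' 80 && python3 -m pendant '[{"dx":0,"dy":0,"dz":10,"twist":0},{"dx":0,"dy":0,"dz":24,"twist":0},{"dx":0,"dy":0,"dz":24,"twist":0},{"dx":0,"dy":0,"dz":24,"twist":0}]'
```

```text
time: 12.75
tcp_pos: [0.5189, 0.0717, 0.0275]
orientation: [180.0, 0.0, -177.5]
contact_force: [0.2, -0.6, -0.4]
opening: 0.908
gripper_force: 0.0
time: 13.15
tcp_pos: [0.5189, 0.0717, 0.0521]
orientation: [180.0, 0.1, -177.5]
contact_force: [0.5, 0.1, 0.3]
opening: 0.909
gripper_force: 0.0
```

```bash
python3 - <<'E'
from h import *
f=shot('wrist','w7');s=status.state();print(s['tcp_pos'])
w=cloud(f)
for z0,z1 in((.0475,.0525),(.058,.071)):
    k=(w[...,2]>z0)&(w[...,2]<z1)&(np.abs(w[...,0]-.5)<.07)&(np.abs(w[...,1]-.073)<.05)
    k[:150]=0
    n,l,st,c=cv2.connectedComponentsWithStats(k.astype(np.uint8));i=1+np.argmax(st[1:,4])
    q=w[l==i];print(st[i],q.min(0),q.max(0))
E
```

```text
[0.51859797 0.07167965 0.05169763]
[ 196  150  122  127 4723] [0.46627325 0.03772961 0.04756054] [0.54793603 0.1069867  0.0524991 ]
[ 212  164   90  113 9462] [0.47245264 0.04896483 0.05800496] [0.53663866 0.09567034 0.06803942]
```

```bash
python3 -m pendant '[{"dx":0,"dy":0,"dz":0,"twist":0},{"dx":0,"dy":0,"dz":0,"twist":0},{"dx":0,"dy":0,"dz":0,"twist":0},{"dx":0,"dy":0,"dz":0,"twist":0},{"dx":0,"dy":0,"dz":0,"twist":0},{"dx":0,"dy":0,"dz":0,"twist":0},{"dx":0,"dy":0,"dz":0,"twist":0}]' 30 60 && python3 -m pendant '[{"dx":0,"dy":0,"dz":8,"twist":0},{"dx":0,"dy":0,"dz":20,"twist":0},{"dx":0,"dy":0,"dz":40,"twist":0},{"dx":0,"dy":0,"dz":65,"twist":0},{"dx":0,"dy":0,"dz":85,"twist":0},{"dx":0,"dy":0,"dz":85,"twist":0}]'
python3 - <<'E'
from h import *
f=shot('wrist','w8')
E
```

```text
time: 13.9
tcp_pos: [0.5185, 0.0718, 0.0516]
orientation: [180.0, -0.0, -177.5]
contact_force: [-0.0, 0.4, -1.9]
opening: 0.491
gripper_force: 60.0
time: 14.5
tcp_pos: [0.5202, 0.072, 0.1398]
orientation: [179.9, 0.3, -177.6]
contact_force: [0.2, 0.1, -2.1]
opening: 0.492
gripper_force: 60.0
```

View pics/w8.png

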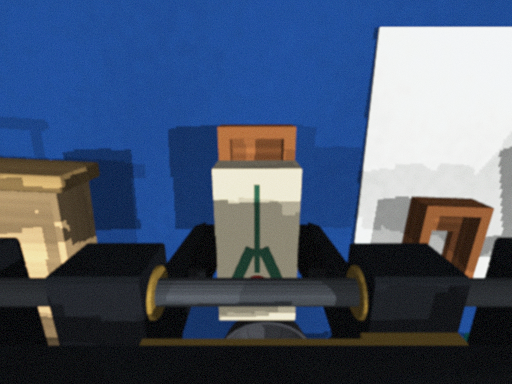

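The plaque is held, opening 43 mm, lotus up. The empty holder remains on the foot behind it, and the bowl's rim is at the bottom.

```bash
python3 -m pendant '[{"dx":8,"dy":-25,"dz":5,"twist":0},{"dx":18,"dy":-60,"dz":10,"twist":-0.5},{"dx":30,"dy":-100,"dz":10,"twist":-1},{"dx":42,"dy":-140,"dz":10,"twist":-1.5},{"dx":52,"dy":-180,"dz":10,"twist":-2},{"dx":62,"dy":-215,"dz":10,"twist":-2},{"dx":70,"dy":-240,"dz":10,"twist":-2},{"dx":72,"dy":-247,"dz":10,"twist":-2},{"dx":72,"dy":-247,"dz":10,"twist":-2},{"dx":72,"dy":-247,"dz":10,"twist":-2}]' && python3 -m pendant '[{"dx":0,"dy":0,"dz":-25,"twist":0},{"dx":0,"dy":0,"dz":-55,"twist":0},{"dx":0,"dy":0,"dz":-80,"twist":0},{"dx":0,"dy":0,"dz":-100,"twist":0},{"dx":0,"dy":0,"dz":-108,"twist":0},{"dx":0,"dy":0,"dz":-110,"twist":0},{"dx":0,"dy":0,"dz":-110,"twist":0}]'
```

```text
time: 15.55
tcp_pos: [0.5899, -0.1729, 0.1461]
orientation: [179.9, -0.1, -179.4]
contact_force: [-0.0, 0.7, -3.1]
opening: 0.494
gripper_force: 60.0
time: 16.25
tcp_pos: [0.591, -0.1743, 0.0373]
orientation: [180.0, 0.0, -179.5]
contact_force: [-0.6, 0.7, -2.3]
opening: 0.493
gripper_force: 60.0
```

```bash
python3 -m pendant '[{"dx":0,"dy":0,"dz":-3,"twist":0},{"dx":0,"dy":0,"dz":-6,"twist":0},{"dx":0,"dy":0,"dz":-8,"twist":0},{"dx":0,"dy":0,"dz":-8,"twist":0}]'
```

```text
time: 16.65
tcp_pos: [0.5915, -0.1754, 0.0297]
orientation: [-180.0, 0.1, -179.5]
contact_force: [0.6, 0.2, 2.7]
opening: 0.492
gripper_force: 60.0
```

```bash
python3 -m pendant '[{"dx":0,"dy":0,"dz":0,"twist":0},{"dx":0,"dy":0,"dz":0,"twist":0},{"dx":0,"dy":0,"dz":0,"twist":0},{"dx":0,"dy":0,"dz":15,"twist":0},{"dx":0,"dy":0,"dz":40,"twist":0},{"dx":0,"dy":0,"dz":80,"twist":0},{"dx":0,"dy":0,"dz":125,"twist":0},{"dx":0,"dy":0,"dz":170,"twist":0},{"dx":0,"dy":0,"dz":190,"twist":0},{"dx":0,"dy":0,"dz":190,"twist":0}]' 60 20
python3 - <<'E'
from h import *
f=shot('wrist','w9');s=status.state();print(s['tcp_pos'])
f=shot('top','t9');im=f['image'];cv2.imwrite('pics/t9c.png',cv2.resize(im[80:290,100:450],None,fx=2.25,fy=2.25,interpolation=cv2.INTER_CUBIC))
E
```

```text
time: 17.65
tcp_pos: [0.5928, -0.1755, 0.2234]
orientation: [-179.9, 0.4, -179.5]
contact_force: [0.1, 0.8, 0.1]
opening: 0.684
gripper_force: 0.0
[ 0.59131785 -0.17540044  0.22090629]
```

View pics/w9.png

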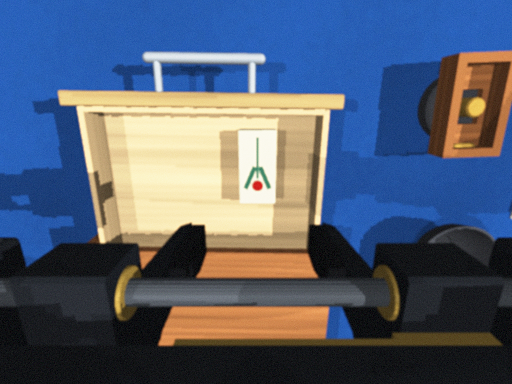

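View pics/t9c.png

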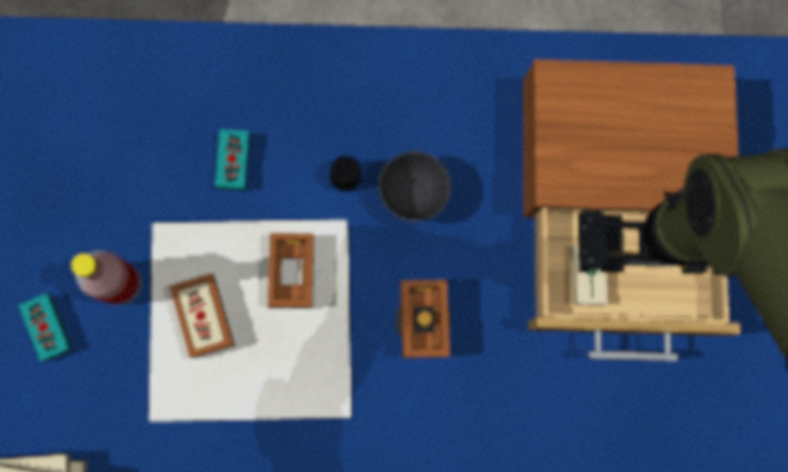

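The lotus plaque lies flat in the drawer at (257,167), face up. The emptied holder sits on the post at (475,105) and nothing else has moved. Next I return the empty holder to the board.

```bash
python3 -m pendant '[{"dx":-8,"dy":25,"dz":0,"twist":0},{"dx":-20,"dy":65,"dz":0,"twist":1},{"dx":-32,"dy":110,"dz":0,"twist":2},{"dx":-46,"dy":155,"dz":0,"twist":2},{"dx":-58,"dy":195,"dz":0,"twist":2},{"dx":-68,"dy":230,"dz":0,"twist":2},{"dx":-73,"dy":247,"dz":0,"twist":2},{"dx":-73,"dy":247,"dz":0,"twist":2},{"dx":-73,"dy":247,"dz":0,"twist":2}]' 88
python3 - <<'E'
from h import *
f=shot('wrist');s=status.state();print(s['tcp_pos'],s['orientation'][2])
rects(f,.05)
E
```

```text
time: 18.65
tcp_pos: [0.5171, 0.0706, 0.2177]
orientation: [-179.9, -0.1, -177.5]
contact_force: [-0.2, -0.7, 0.0]
opening: 0.994
gripper_force: 0.0
[0.51743908 0.06978914 0.21783705] -177.63722847506025
rect x 578 y 257  110 x 73  ang 0.4 (373, 183, 70, 84)
rect x 515 y -150  156 x 26  ang 89.6 (0, 149, 134, 27)
rect x 519 y 356  113 x 35  ang 18.5 (479, 134, 33, 92)
rect x 518 y 73  110 x 67  ang 2.5 (229, 125, 58, 93)
```

Holder is at (0.518, 0.073). Descend to TCP z ≈ 0.027, grip and lift.

```bash
python3 -m pendant '[{"dx":1,"dy":2,"dz":-40,"twist":0},{"dx":1,"dy":3,"dz":-85,"twist":0},{"dx":1,"dy":3,"dz":-130,"twist":0},{"dx":1,"dy":3,"dz":-160,"twist":0},{"dx":1,"dy":3,"dz":-180,"twist":0},{"dx":1,"dy":3,"dz":-190,"twist":0},{"dx":1,"dy":3,"dz":-190,"twist":0}]' && python3 -m pendant '[{"dx":0,"dy":0,"dz":0,"twist":0},{"dx":0,"dy":0,"dz":0,"twist":0},{"dx":0,"dy":0,"dz":0,"twist":0},{"dx":0,"dy":0,"dz":0,"twist":0},{"dx":0,"dy":0,"dz":0,"twist":0},{"dx":0,"dy":0,"dz":20,"twist":0},{"dx":0,"dy":0,"dz":45,"twist":0},{"dx":0,"dy":0,"dz":75,"twist":0},{"dx":0,"dy":0,"dz":80,"twist":0},{"dx":0,"dy":0,"dz":80,"twist":0}]' 40 50
```

```text
time: 19.4
tcp_pos: [0.5182, 0.0731, 0.0275]
orientation: [-179.9, -0.1, -177.6]
contact_force: [0.4, 0.2, 0.1]
opening: 0.997
gripper_force: 0.0
time: 20.4
tcp_pos: [0.519, 0.0748, 0.1093]
orientation: [180.0, 0.1, -177.5]
contact_force: [-0.4, -1.0, -2.8]
opening: 0.744
gripper_force: 50.0
```

```bash
python3 -m pendant '[{"dx":-12,"dy":30,"dz":0,"twist":0},{"dx":-26,"dy":70,"dz":0,"twist":0},{"dx":-42,"dy":110,"dz":0,"twist":0},{"dx":-56,"dy":148,"dz":0,"twist":0},{"dx":-66,"dy":175,"dz":0,"twist":0},{"dx":-66,"dy":175,"dz":-20,"twist":0},{"dx":-66,"dy":175,"dz":-50,"twist":0},{"dx":-66,"dy":175,"dz":-75,"twist":0},{"dx":-66,"dy":175,"dz":-90,"twist":0},{"dx":-66,"dy":175,"dz":-94,"twist":0}]' && python3 -m pendant '[{"dx":0,"dy":0,"dz":-2,"twist":0},{"dx":0,"dy":0,"dz":-4,"twist":0},{"dx":0,"dy":0,"dz":-4,"twist":0}]'
```

```text
time: 21.4
tcp_pos: [0.4503, 0.2487, 0.0127]
orientation: [-179.8, -0.3, -177.5]
contact_force: [-5.8, -3.7, 32.1]
opening: 0.747
gripper_force: 50.0
time: 21.7
tcp_pos: [0.4504, 0.2487, 0.0127]
orientation: [-179.9, -0.1, -177.5]
contact_force: [-7.2, -3.3, 29.2]
opening: 0.741
gripper_force: 50.0
```

```bash
python3 -m pendant '[{"dx":0,"dy":0,"dz":5,"twist":0},{"dx":0,"dy":0,"dz":5,"twist":0},{"dx":0,"dy":0,"dz":5,"twist":0},{"dx":0,"dy":0,"dz":5,"twist":0},{"dx":0,"dy":0,"dz":30,"twist":0},{"dx":0,"dy":0,"dz":70,"twist":0},{"dx":10,"dy":25,"dz":115,"twist":5},{"dx":30,"dy":65,"dz":160,"twist":11},{"dx":45,"dy":105,"dz":205,"twist":16},{"dx":60,"dy":145,"dz":220,"twist":16}]' 88
python3 - <<'E'
from h import *
f=shot('wrist','w10');s=status.state();print(s['tcp_pos'],s['orientation'][2])
rects(f,.033)
E
```

```text
time: 22.7
tcp_pos: [0.5074, 0.3773, 0.2228]
orientation: [180.0, 0.1, -161.6]
contact_force: [1.2, 1.2, -0.6]
opening: 0.998
gripper_force: 0.0
[0.50980996 0.3891011  0.22710262] -161.3769542557768
rect x 585 y 276  116 x 68  ang 0.4 (129, 151, 70, 85)
rect x 516 y 405  111 x 64  ang 19.1 (249, 136, 53, 86)
rect x 450 y 253  109 x 70  ang 2.5 (132, 27, 76, 114)
```

```bash
python3 - <<'E'
from h import *
T=[]
for c in('top','scene'):
    f=shot(c);w=cloud(f)
    k=(w[...,2]>.03)&(w[...,2]<.21)&(np.hypot(w[...,0]-.562,w[...,1]-.53)<.07)
    p=w[k]
    for a,b in((.04,.09),(.09,.14),(.185,.21)):
        q=p[(p[:,2]>a)&(p[:,2]<b)]
        if len(q)>5:print(c,a,len(q),np.round(np.percentile(q[:,:2],[2,50,98],axis=0),3).tolist())
E
```

```text
top 0.185 32 [[0.558, 0.531], [0.57, 0.54], [0.579, 0.547]]
scene 0.04 437 [[0.572, 0.505], [0.593, 0.538], [0.599, 0.568]]
scene 0.09 547 [[0.565, 0.505], [0.589, 0.539], [0.599, 0.567]]
scene 0.185 142 [[0.55, 0.522], [0.572, 0.535], [0.581, 0.549]]
```

```bash
python3 -m pendant '[{"dx":6,"dy":10,"dz":-30,"twist":0},{"dx":6,"dy":10,"dz":-70,"twist":0},{"dx":6,"dy":10,"dz":-100,"twist":0},{"dx":6,"dy":10,"dz":-100,"twist":0},{"dx":6,"dy":10,"dz":-100,"twist":0}]'
python3 - <<'E'
from h import *
f=shot('wrist','w11');s=status.state();print(s['tcp_pos'],s['orientation'][2])
rects(f,.033)
E
```

```text
time: 23.35
tcp_pos: [0.5115, 0.3862, 0.1196]
orientation: [-179.9, -0.1, -161.6]
contact_force: [-0.2, -0.4, -0.5]
opening: 0.998
gripper_force: 0.0
[0.51225779 0.38720133 0.12095332] -161.55696567983708
rect x 582 y 278  116 x 71  ang 0.4 (77, 161, 95, 116)
rect x 516 y 405  113 x 65  ang 18.9 (237, 140, 77, 120)
rect x 450 y 255  110 x 74  ang 2.6 (68, 0, 112, 149)
```

```bash
python3 -m pendant '[{"dx":4,"dy":17,"dz":0,"twist":0.3},{"dx":4,"dy":17,"dz":-20,"twist":0.3},{"dx":4,"dy":17,"dz":-55,"twist":0.3},{"dx":4,"dy":17,"dz":-85,"twist":0.3},{"dx":4,"dy":17,"dz":-105,"twist":0.3},{"dx":4,"dy":17,"dz":-111,"twist":0.3},{"dx":4,"dy":17,"dz":-111,"twist":0.3}]' && python3 -m pendant '[{"dx":0,"dy":0,"dz":0,"twist":0},{"dx":0,"dy":0,"dz":0,"twist":0},{"dx":0,"dy":0,"dz":0,"twist":0},{"dx":0,"dy":0,"dz":0,"twist":0},{"dx":0,"dy":0,"dz":0,"twist":0},{"dx":0,"dy":0,"dz":0,"twist":0}]' 40 60
```

```text
time: 24.1
tcp_pos: [0.5165, 0.4048, 0.0101]
orientation: [180.0, 0.1, -161.2]
contact_force: [0.6, -1.2, 0.6]
opening: 1.001
gripper_force: 0.0
time: 24.7
tcp_pos: [0.5168, 0.4048, 0.0106]
orientation: [180.0, 0.1, -161.2]
contact_force: [-0.3, -0.6, 5.8]
opening: 0.745
gripper_force: 60.0
```

```bash
python3 -m pendant '[{"dx":0,"dy":0,"dz":20,"twist":0},{"dx":0,"dy":0,"dz":55,"twist":0},{"dx":0,"dy":-10,"dz":90,"twist":0},{"dx":0,"dy":-45,"dz":90,"twist":-4},{"dx":0,"dy":-85,"dz":90,"twist":-8},{"dx":0,"dy":-125,"dz":90,"twist":-12},{"dx":0,"dy":-165,"dz":90,"twist":-16},{"dx":0,"dy":-205,"dz":90,"twist":-18},{"dx":0,"dy":-245,"dz":90,"twist":-18},{"dx":0,"dy":-280,"dz":90,"twist":-18}]' && python3 -m pendant '[{"dx":0,"dy":-25,"dz":0,"twist":0},{"dx":1,"dy":-42,"dz":0,"twist":0},{"dx":1,"dy":-50,"dz":0,"twist":0},{"dx":1,"dy":-50,"dz":0,"twist":0},{"dx":1,"dy":-50,"dz":0,"twist":0}]'
python3 - <<'E'
from h import *
f=shot('wrist','w12');s=status.state();print(s['tcp_pos'],s['orientation'],s['opening'])
w=cloud(f);z=s['tcp_pos'][2]
k=(w[...,2]>z+.01)&(w[...,2]<z+.03)&(np.abs(w[...,0]-.49)<.05)&(np.abs(w[...,1]-.073)<.06);k[:110]=0;k[225:]=0
n,l,st,c=cv2.connectedComponentsWithStats(k.astype(np.uint8));i=1+np.argmax(st[1:,4]);q=w[l==i]
print(st[i],q.min(0),q.max(0),np.median(q,0))
E
```

```text
time: 25.7
tcp_pos: [0.5152, 0.1218, 0.0989]
orientation: [-179.9, -0.1, -179.3]
contact_force: [-0.3, -0.3, -4.5]
opening: 0.746
gripper_force: 60.0
time: 26.2
tcp_pos: [0.517, 0.076, 0.0992]
orientation: [179.9, 0.0, -179.2]
contact_force: [0.4, 0.4, -4.4]
opening: 0.746
gripper_force: 60.0
[0.51703916 0.07641576 0.09929903] [ 1.79901980e+02  1.95378817e-02 -1.79109885e+02] 0.7424220192204057
[  183   145   147    80 11238] [0.46067211 0.04322722 0.10933666] [0.50045921 0.1098587  0.12390839] [0.4778904  0.07647381 0.12119977]
```

```bash
python3 -m pendant '[{"dx":1,"dy":-3,"dz":-10,"twist":0},{"dx":1,"dy":-3,"dz":-25,"twist":0},{"dx":1,"dy":-3,"dz":-40,"twist":0},{"dx":1,"dy":-3,"dz":-50,"twist":0},{"dx":1,"dy":-3,"dz":-56,"twist":0},{"dx":1,"dy":-3,"dz":-60,"twist":0}]' && python3 -m pendant '[{"dx":0,"dy":0,"dz":-3,"twist":0},{"dx":0,"dy":0,"dz":-6,"twist":0},{"dx":0,"dy":0,"dz":-9,"twist":0},{"dx":0,"dy":0,"dz":-12,"twist":0},{"dx":0,"dy":0,"dz":-14,"twist":0},{"dx":0,"dy":0,"dz":-14,"twist":0}]'
python3 - <<'E'
from h import *
f=shot('wrist','w13');w=cloud(f)
for v in range(136,275,12):print(v,np.round(w[v,257],4))
E
```

```text
time: 26.85
tcp_pos: [0.5174, 0.072, 0.0392]
orientation: [-180.0, -0.1, -179.2]
contact_force: [-3.6, 0.2, 5.7]
opening: 0.743
gripper_force: 60.0
time: 27.45
tcp_pos: [0.518, 0.0714, 0.0275]
orientation: [-180.0, 0.1, -179.2]
contact_force: [-6.9, -0.8, 22.8]
opening: 0.744
gripper_force: 60.0
136 [ 0.4621  0.072  -0.0014]
148 [0.4622 0.072  0.0489]
160 [0.4676 0.072  0.0495]
172 [0.4733 0.0721 0.0489]
184 [0.4747 0.0721 0.0642]
196 [0.4802 0.0722 0.0635]
208 [0.4854 0.0723 0.0638]
220 [0.4909 0.0724 0.0639]
232 [0.496  0.0724 0.065 ]
244 [0.5022 0.0725 0.0642]
256 [0.5075 0.0726 0.0651]
268 [0.5126 0.0727 0.0666]
```

Popped up as before. Release, rise, grip the plaque and lift it.

```bash
python3 -m pendant '[{"dx":0,"dy":0,"dz":2,"twist":0},{"dx":0,"dy":0,"dz":2,"twist":0},{"dx":0,"dy":0,"dz":2,"twist":0},{"dx":0,"dy":0,"dz":2,"twist":0},{"dx":0,"dy":0,"dz":12,"twist":0},{"dx":0,"dy":0,"dz":26,"twist":0},{"dx":0,"dy":0,"dz":26,"twist":0},{"dx":0,"dy":0,"dz":26,"twist":0}]' 80 && python3 -m pendant '[{"dx":0,"dy":1,"dz":0,"twist":0},{"dx":0,"dy":1,"dz":0,"twist":0},{"dx":0,"dy":1,"dz":0,"twist":0},{"dx":0,"dy":1,"dz":0,"twist":0},{"dx":0,"dy":1,"dz":0,"twist":0},{"dx":0,"dy":1,"dz":0,"twist":0},{"dx":0,"dy":1,"dz":0,"twist":0}]' 30 60 && python3 -m pendant '[{"dx":0,"dy":0,"dz":8,"twist":0},{"dx":0,"dy":0,"dz":20,"twist":0},{"dx":0,"dy":0,"dz":40,"twist":0},{"dx":0,"dy":0,"dz":65,"twist":0},{"dx":0,"dy":0,"dz":85,"twist":0},{"dx":0,"dy":0,"dz":85,"twist":0}]'
```

```text
time: 28.3
tcp_pos: [0.5183, 0.0715, 0.0516]
orientation: [180.0, 0.0, -179.2]
contact_force: [0.0, 0.1, -0.8]
opening: 0.909
gripper_force: 0.0
time: 29.0
tcp_pos: [0.5179, 0.0724, 0.0511]
orientation: [-180.0, -0.0, -179.2]
contact_force: [0.9, -0.4, -1.7]
opening: 0.492
gripper_force: 60.0
time: 29.6
tcp_pos: [0.5198, 0.0729, 0.1394]
orientation: [179.9, 0.3, -179.3]
contact_force: [0.3, 0.6, -1.2]
opening: 0.494
gripper_force: 60.0
```

```bash
python3 -m pendant '[{"dx":8,"dy":-25,"dz":5,"twist":0},{"dx":16,"dy":-60,"dz":10,"twist":0},{"dx":24,"dy":-100,"dz":10,"twist":0},{"dx":32,"dy":-140,"dz":10,"twist":0},{"dx":40,"dy":-180,"dz":10,"twist":0},{"dx":48,"dy":-220,"dz":10,"twist":0},{"dx":56,"dy":-260,"dz":10,"twist":0},{"dx":64,"dy":-300,"dz":10,"twist":0},{"dx":70,"dy":-335,"dz":10,"twist":0},{"dx":72,"dy":-355,"dz":10,"twist":0}]' && python3 -m pendant '[{"dx":0,"dy":-8,"dz":0,"twist":0},{"dx":0,"dy":-8,"dz":0,"twist":0},{"dx":0,"dy":-8,"dz":-25,"twist":0},{"dx":0,"dy":-8,"dz":-55,"twist":0},{"dx":0,"dy":-8,"dz":-80,"twist":0},{"dx":0,"dy":-8,"dz":-100,"twist":0},{"dx":0,"dy":-8,"dz":-108,"twist":0},{"dx":0,"dy":-8,"dz":-110,"twist":0},{"dx":0,"dy":-8,"dz":-110,"twist":0}]'
```

```text
time: 30.6
tcp_pos: [0.5889, -0.2871, 0.1451]
orientation: [-179.9, -0.1, -179.5]
contact_force: [-0.2, -0.2, -2.7]
opening: 0.497
gripper_force: 60.0
time: 31.5
tcp_pos: [0.5906, -0.2895, 0.0369]
orientation: [180.0, 0.1, -179.2]
contact_force: [0.3, 0.2, -1.0]
opening: 0.493
gripper_force: 60.0
```

```bash
python3 -m pendant '[{"dx":0,"dy":0,"dz":-3,"twist":0},{"dx":0,"dy":0,"dz":-6,"twist":0},{"dx":0,"dy":0,"dz":-8,"twist":0},{"dx":0,"dy":0,"dz":-8,"twist":0}]'  && python3 -m pendant '[{"dx":0,"dy":0,"dz":0,"twist":0},{"dx":0,"dy":0,"dz":0,"twist":0},{"dx":0,"dy":0,"dz":0,"twist":0},{"dx":0,"dy":0,"dz":15,"twist":0},{"dx":0,"dy":0,"dz":40,"twist":0},{"dx":0,"dy":0,"dz":80,"twist":0},{"dx":0,"dy":0,"dz":125,"twist":0},{"dx":0,"dy":0,"dz":170,"twist":0},{"dx":0,"dy":0,"dz":190,"twist":0},{"dx":0,"dy":0,"dz":190,"twist":0}]' 60 20
python3 - <<'E'
from h import *
f=shot('wrist','w14');w=cloud(f)
k=(w[...,2]>.037)&(w[...,2]<.05)&(w[...,0]>.53)&(w[...,0]<.67)&(w[...,1]>-.35)&(w[...,1]<-.115)
n,l,st,c=cv2.connectedComponentsWithStats(k.astype(np.uint8))
for i in range(1,n):
    if st[i,4]>300:q=w[l==i];print(st[i],np.round(q.min(0),3),np.round(q.max(0),3),np.round(np.median(q,0),3))
E
```

```text
time: 31.9
tcp_pos: [0.5908, -0.2907, 0.0292]
orientation: [-180.0, 0.1, -179.2]
contact_force: [0.6, -0.5, 2.7]
opening: 0.492
gripper_force: 60.0
time: 32.9
tcp_pos: [0.5923, -0.2909, 0.2233]
orientation: [-179.8, 0.5, -179.2]
contact_force: [0.5, 0.3, 0.2]
opening: 0.68
gripper_force: 0.0
[ 239  130   38   73 2647] [ 0.546 -0.312  0.04 ] [ 0.636 -0.267  0.047] [ 0.588 -0.29   0.043]
[ 330  132   46   73 2763] [ 0.547 -0.197  0.037] [ 0.637 -0.152  0.047] [ 0.589 -0.176  0.043]
```

View pics/w14.png

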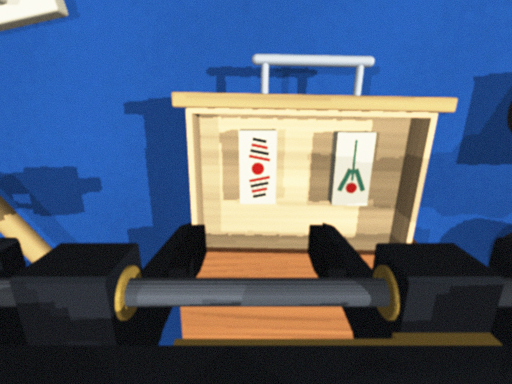

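Both plaques lie flat, face up, at (257,168) and (353,168). Now I fetch the emptied holder 1.

```bash
python3 -m pendant '[{"dx":-5,"dy":25,"dz":0,"twist":0},{"dx":-12,"dy":65,"dz":0,"twist":0},{"dx":-20,"dy":108,"dz":0,"twist":0},{"dx":-30,"dy":152,"dz":0,"twist":0},{"dx":-40,"dy":196,"dz":0,"twist":0},{"dx":-50,"dy":240,"dz":0,"twist":0},{"dx":-58,"dy":284,"dz":0,"twist":0},{"dx":-66,"dy":322,"dz":0,"twist":0},{"dx":-73,"dy":350,"dz":0,"twist":0},{"dx":-73,"dy":363,"dz":0,"twist":0}]' 88 && python3 -m pendant '[{"dx":0,"dy":0,"dz":0,"twist":0},{"dx":0,"dy":0,"dz":0,"twist":0}]'
python3 - <<'E'
from h import *
f=shot('wrist');s=status.state();print(s['tcp_pos'],s['orientation'][2])
rects(f,.05)
E
```

```text
time: 33.95
tcp_pos: [0.5149, 0.0755, 0.2174]
orientation: [180.0, -0.2, -178.9]
contact_force: [-0.1, 0.3, 0.1]
opening: 0.999
gripper_force: 0.0
time: 34.15
tcp_pos: [0.5171, 0.0705, 0.2176]
orientation: [-179.9, -0.1, -179.3]
contact_force: [-0.0, -0.2, -0.9]
opening: 0.998
gripper_force: 0.0
[0.51723793 0.07004586 0.21770325] -179.4023238038835
rect x 741 y -91  68 x 57  ang 0.0 (121, 307, 40, 40)
rect x 579 y 258  112 x 73  ang 0.6 (375, 179, 70, 85)
rect x 516 y -149  155 x 25  ang 89.9 (0, 157, 134, 23)
rect x 527 y 70  111 x 67  ang 0.8 (227, 133, 58, 92)
rect x 450 y 235  104 x 71  ang 2.7 (371, 62, 76, 100)
```

```bash
python3 -m pendant '[{"dx":8,"dy":1,"dz":-40,"twist":0},{"dx":8,"dy":1,"dz":-85,"twist":0},{"dx":8,"dy":1,"dz":-130,"twist":0},{"dx":8,"dy":1,"dz":-160,"twist":0},{"dx":8,"dy":1,"dz":-180,"twist":0},{"dx":8,"dy":1,"dz":-190,"twist":0},{"dx":8,"dy":1,"dz":-190,"twist":0}]' && python3 -m pendant '[{"dx":0,"dy":0,"dz":0,"twist":0},{"dx":0,"dy":0,"dz":0,"twist":0},{"dx":0,"dy":0,"dz":0,"twist":0},{"dx":0,"dy":0,"dz":0,"twist":0},{"dx":0,"dy":0,"dz":0,"twist":0},{"dx":0,"dy":0,"dz":20,"twist":0},{"dx":0,"dy":0,"dz":45,"twist":0},{"dx":0,"dy":0,"dz":75,"twist":0},{"dx":0,"dy":0,"dz":80,"twist":0},{"dx":0,"dy":0,"dz":80,"twist":0}]' 40 50
```

```text
time: 34.9
tcp_pos: [0.5247, 0.0719, 0.0272]
orientation: [-179.9, -0.1, -179.3]
contact_force: [-0.5, -0.3, 0.5]
opening: 0.995
gripper_force: 0.0
time: 35.9
tcp_pos: [0.5254, 0.0736, 0.1088]
orientation: [180.0, 0.1, -179.2]
contact_force: [-0.6, -0.6, -2.3]
opening: 0.747
gripper_force: 50.0
```

```bash
python3 -m pendant '[{"dx":-4,"dy":25,"dz":0,"twist":0},{"dx":-8,"dy":60,"dz":0,"twist":0},{"dx":-12,"dy":100,"dz":0,"twist":0},{"dx":-16,"dy":140,"dz":0,"twist":0},{"dx":-20,"dy":180,"dz":0,"twist":0},{"dx":-24,"dy":220,"dz":0,"twist":0},{"dx":-28,"dy":260,"dz":0,"twist":0},{"dx":-32,"dy":295,"dz":0,"twist":0},{"dx":-35,"dy":320,"dz":0,"twist":0},{"dx":-35,"dy":331,"dz":0,"twist":0}]' && python3 -m pendant '[{"dx":0,"dy":0,"dz":0,"twist":0},{"dx":0,"dy":0,"dz":-25,"twist":0},{"dx":0,"dy":0,"dz":-55,"twist":0},{"dx":0,"dy":0,"dz":-78,"twist":0},{"dx":0,"dy":0,"dz":-90,"twist":0},{"dx":0,"dy":0,"dz":-94,"twist":0},{"dx":0,"dy":0,"dz":-94,"twist":0}]'
```

```text
time: 36.9
tcp_pos: [0.4874, 0.4077, 0.1064]
orientation: [180.0, -0.2, -179.0]
contact_force: [-0.4, 0.2, -2.2]
opening: 0.743
gripper_force: 50.0
time: 37.6
tcp_pos: [0.4904, 0.4035, 0.0142]
orientation: [-180.0, -0.0, -179.3]
contact_force: [0.5, -0.1, -2.2]
opening: 0.745
gripper_force: 50.0
```

```bash
python3 -m pendant '[{"dx":0,"dy":0,"dz":-2,"twist":0},{"dx":0,"dy":0,"dz":-4,"twist":0},{"dx":0,"dy":0,"dz":-4,"twist":0}]' && python3 -m pendant '[{"dx":0,"dy":0,"dz":1,"twist":0},{"dx":0,"dy":0,"dz":1,"twist":0},{"dx":0,"dy":0,"dz":1,"twist":0},{"dx":0,"dy":0,"dz":1,"twist":0},{"dx":0,"dy":0,"dz":30,"twist":0},{"dx":0,"dy":-5,"dz":75,"twist":0},{"dx":0,"dy":-25,"dz":120,"twist":0},{"dx":0,"dy":-55,"dz":165,"twist":0},{"dx":0,"dy":-85,"dz":205,"twist":0},{"dx":0,"dy":-110,"dz":225,"twist":0}]' 88
python3 - <<'E'
from h import *
f=shot('wrist','w15');s=status.state();print(s['tcp_pos'])
rects(f,.033);w=cloud(f)
for cy,cx in((.404,.45),(.252,.41),(.275,.54)):
    k=(np.abs(w[...,0]-cx)<.012)&(np.abs(w[...,1]-cy)<.012)
    print(cx,cy,k.sum(),np.round(np.percentile(w[k][:,2],[10,50,90]),4) if k.any() else '')
E
```

```text
time: 37.9
tcp_pos: [0.4909, 0.405, 0.0124]
orientation: [179.9, 0.1, -179.2]
contact_force: [-0.9, -0.7, 6.1]
opening: 0.742
gripper_force: 50.0
time: 38.9
tcp_pos: [0.4909, 0.294, 0.2384]
orientation: [179.9, 0.2, -179.2]
contact_force: [0.3, -0.8, -0.3]
opening: 0.996
gripper_force: 0.0
[0.49283919 0.2886074  0.24058331]
rect x 557 y 542  87 x 71  ang -51.7 (403, 196, 74, 48)
rect x 584 y 275  115 x 65  ang 0.7 (217, 191, 48, 76)
rect x 493 y 403  111 x 69  ang 1.2 (312, 124, 59, 84)
rect x 450 y 250  109 x 65  ang 2.6 (191, 86, 58, 90)
0.45 0.404 312 [0.0097 0.0113 0.0329]
0.41 0.252 389 [0.0096 0.0107 0.0326]
0.54 0.275 308 [0.0027 0.0275 0.033 ]
```

View pics/w15.png

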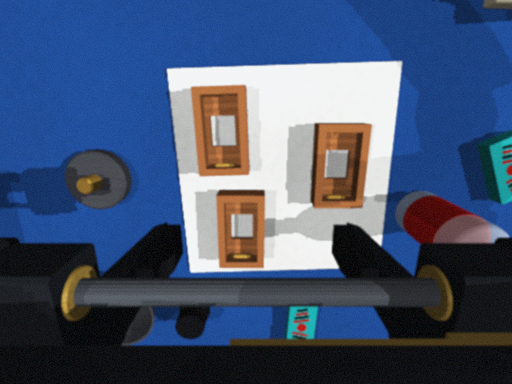

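All three empty holders lie flat on the board, at (220,130), (342,165) and (241,229). Now I shut the drawer by pushing on the bar with closed fingers.

```bash
python3 -m pendant '[{"dx":-5,"dy":-30,"dz":0,"twist":0},{"dx":-10,"dy":-75,"dz":0,"twist":0},{"dx":-15,"dy":-120,"dz":0,"twist":0},{"dx":-20,"dy":-165,"dz":0,"twist":0},{"dx":-25,"dy":-210,"dz":0,"twist":0},{"dx":-30,"dy":-255,"dz":0,"twist":0},{"dx":-35,"dy":-300,"dz":0,"twist":0},{"dx":-40,"dy":-345,"dz":0,"twist":0},{"dx":-45,"dy":-390,"dz":0,"twist":0},{"dx":-50,"dy":-430,"dz":0,"twist":0}]' 0 && python3 -m pendant '[{"dx":-5,"dy":-40,"dz":0,"twist":0},{"dx":-10,"dy":-75,"dz":-20,"twist":0},{"dx":-13,"dy":-90,"dz":-60,"twist":0},{"dx":-13,"dy":-90,"dz":-100,"twist":0},{"dx":-13,"dy":-90,"dz":-140,"twist":0},{"dx":-13,"dy":-90,"dz":-170,"twist":0},{"dx":-13,"dy":-90,"dz":-190,"twist":0},{"dx":-13,"dy":-90,"dz":-200,"twist":0},{"dx":-13,"dy":-90,"dz":-200,"twist":0}]'
```

```text
time: 39.95
tcp_pos: [0.4395, -0.1377, 0.2351]
orientation: [-180.0, -0.0, -179.3]
contact_force: [1.0, -0.3, 0.3]
opening: 0.117
gripper_force: 0.0
time: 40.85
tcp_pos: [0.4267, -0.225, 0.0343]
orientation: [180.0, -0.1, -179.2]
contact_force: [-0.2, -0.0, 0.3]
opening: 0.002
gripper_force: 0.0
```

```bash
python3 -m pendant '[{"dx":10,"dy":-5,"dz":0,"twist":0},{"dx":18,"dy":-5,"dz":0,"twist":0},{"dx":23,"dy":-5,"dz":0,"twist":0},{"dx":28,"dy":-5,"dz":0,"twist":0},{"dx":34,"dy":-5,"dz":0,"twist":0},{"dx":42,"dy":-5,"dz":0,"twist":0},{"dx":51,"dy":-5,"dz":0,"twist":0},{"dx":60,"dy":-5,"dz":0,"twist":0},{"dx":69,"dy":-5,"dz":0,"twist":0},{"dx":78,"dy":-5,"dz":0,"twist":0}]' && python3 -m pendant '[{"dx":9,"dy":0,"dz":0,"twist":0},{"dx":18,"dy":0,"dz":0,"twist":0},{"dx":27,"dy":0,"dz":0,"twist":0},{"dx":36,"dy":0,"dz":0,"twist":0},{"dx":45,"dy":0,"dz":0,"twist":0},{"dx":54,"dy":0,"dz":0,"twist":0},{"dx":63,"dy":0,"dz":0,"twist":0},{"dx":72,"dy":0,"dz":0,"twist":0},{"dx":80,"dy":0,"dz":0,"twist":0},{"dx":86,"dy":0,"dz":0,"twist":0}]' && python3 -m pendant '[{"dx":5,"dy":0,"dz":0,"twist":0},{"dx":10,"dy":0,"dz":0,"twist":0},{"dx":15,"dy":0,"dz":0,"twist":0},{"dx":18,"dy":0,"dz":0,"twist":0},{"dx":18,"dy":0,"dz":0,"twist":0}]'
```

```text
time: 41.85
tcp_pos: [0.5058, -0.2306, 0.0353]
orientation: [-180.0, 0.0, -179.2]
contact_force: [-1.0, -0.6, 0.4]
opening: 0.007
gripper_force: 0.7
time: 42.85
tcp_pos: [0.592, -0.2302, 0.0353]
orientation: [180.0, 0.0, -179.2]
contact_force: [-0.7, 0.3, -0.8]
opening: 0.004
gripper_force: 0.6
time: 43.35
tcp_pos: [0.6099, -0.2301, 0.0354]
orientation: [180.0, 0.1, -179.2]
contact_force: [0.6, 0.3, 0.2]
opening: 0.004
gripper_force: 0.0
```

```bash
python3 -m pendant '[{"dx":3,"dy":0,"dz":0,"twist":0},{"dx":6,"dy":0,"dz":0,"twist":0},{"dx":8,"dy":0,"dz":0,"twist":0},{"dx":8,"dy":0,"dz":0,"twist":0}]'; python3 -m pendant '[{"dx":2,"dy":0,"dz":0,"twist":0},{"dx":4,"dy":0,"dz":0,"twist":0},{"dx":4,"dy":0,"dz":0,"twist":0}]'
```

```text
time: 43.75
tcp_pos: [0.6167, -0.2303, 0.0352]
orientation: [180.0, -0.1, -179.2]
contact_force: [-3.0, 0.1, 0.5]
opening: 0.003
gripper_force: 1.0
time: 44.05
tcp_pos: [0.6169, -0.2304, 0.0349]
orientation: [180.0, -0.5, -179.3]
contact_force: [-10.0, 1.6, 7.8]
opening: 0.005
gripper_force: 4.8
```

Shut (stopped at 0.617 as predicted, 10 N). Back off, rise clear, and check everything.

```bash
python3 -m pendant '[{"dx":-10,"dy":0,"dz":0,"twist":0},{"dx":-35,"dy":0,"dz":0,"twist":0},{"dx":-70,"dy":0,"dz":0,"twist":0},{"dx":-100,"dy":0,"dz":15,"twist":0},{"dx":-120,"dy":0,"dz":50,"twist":0},{"dx":-130,"dy":0,"dz":95,"twist":0},{"dx":-130,"dy":0,"dz":140,"twist":0},{"dx":-130,"dy":0,"dz":180,"twist":0},{"dx":-130,"dy":0,"dz":200,"twist":0},{"dx":-130,"dy":0,"dz":200,"twist":0}]'
python3 - <<'E'
from h import *
f=shot('wrist');w=cloud(f)
k=(np.abs(w[...,2]-.05)<.006)&(w[...,0]>.55)&(w[...,0]<.65)&(np.abs(w[...,1]+.232)<.05);print('bar',np.round(np.percentile(w[k],[5,50,95],axis=0),3).tolist())
f=shot('top','t16');im=f['image'];cv2.imwrite('pics/t16c.png',cv2.resize(im[80:290,100:450],None,fx=2.25,fy=2.25,interpolation=cv2.INTER_CUBIC))
E
```

```text
time: 45.05
tcp_pos: [0.4938, -0.2312, 0.2388]
orientation: [-179.8, 0.5, -179.3]
contact_force: [-0.5, -0.2, -0.6]
opening: 0.002
gripper_force: 0.0Traceback (most recent call last):
  File "<stdin>", line 3, in <module>
    return _quantile_unchecked(
        a, q, axis, out, overwrite_input, method, keepdims, weights)
    return _ureduce(a,
                    func=_quantile_ureduce_func,
    ...<5 lines>...
                    overwrite_input=overwrite_input,
                    method=method)
    r = func(a, **kwargs)
    result = _quantile(arr,
                       quantiles=q,
    ...<2 lines>...
                       out=out,
                       weights=wgt)
    slices_having_nans = np.isnan(arr[-1, ...])
                                  ~~~^^^^^^^^^
IndexError: index -1 is out of bounds for axis 0 with size 0
```

```bash
python3 - <<'E'
from h import *
f=shot('top');im=f['image'];w=cloud(f);cv2.imwrite('pics/t17c.png',cv2.resize(im[80:290,100:450],None,fx=2.25,fy=2.25,interpolation=cv2.INTER_CUBIC))
f=shot('wrist');w=cloud(f)
for u in(190,215,300,325):
  q=w[:,u];k=(np.abs(q[:,2]-.05)<.008)&(q[:,0]>.45)&(q[:,0]<.66);print(u,np.nonzero(k)[0],np.round(q[k],3).tolist()[:6])
E
```

```text
190 [] []
215 [] []
300 [] []
325 [] []
```

View pics/t17c.png

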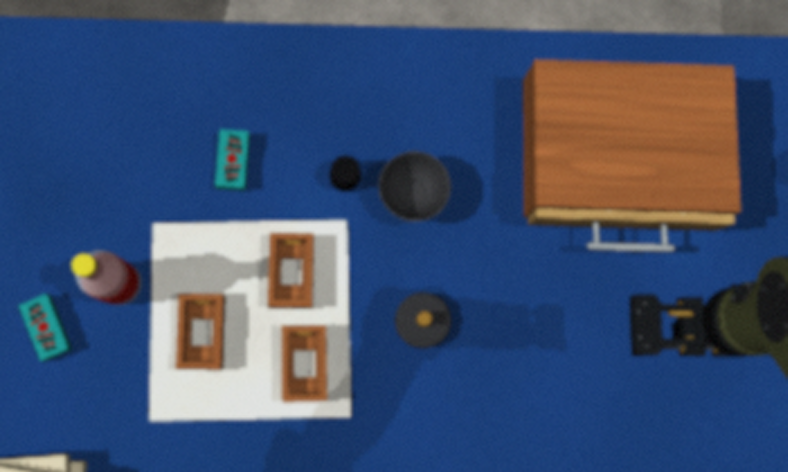

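The top view shows the drawer shut with the bar at (630,246), i.e. x ≈ 0.632. The three empty holders are on the board; the bowl, bottle, jar and look-alikes haven't moved. The arm is clear, so I'm handing in.

```bash
python3 -c "
from cell import job
print(job.finish_job())"
```

```text
the job is handed in; nothing more can be done
None
```

I handed the job in after about 45 s of robot time, with no verdict returned: the two plaques present (disc and lotus) lay flat and face up on the drawer floor when I shut it, all three holders lie empty and flat on the white board, and the bowl, bottle, paint jar and look-alikes were left where they stood.

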